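# Shear the top baffle panel off the stack into the drilling jig

## Robot

A 6-joint arm with a two-finger parallel gripper is mounted at the origin on the work surface; the furniture and walls round the work are solid. World frame = base frame: x ahead of the robot, y to its left, z up, the work surface at z = 0. Lengths are in m, angles in rad, forces in N, time in s.
With the tool pointing down it reaches from about 0.4 to 0.825 m from the base axis. Payload 7 kg.
Tool frame: the origin (TCP) lies on the centre line of the jaws, within the pads' length; the fingertips stand 22 mm ahead of it and the grasp point (between the pads) lies 3 mm ahead of it (arm.tcp_to_tips is the distance from the TCP to the fingertips, in m); z points along the fingers, y is the line along which they close (so a half turn about z gives the same grasp; the last joint's range is limited). The gripper opens to 88 mm and grips with 3 to 60 N. Pads are 19 mm wide; open, the fingers measure 130 mm over their backs; the gripper's body (78 mm by 193 mm) begins 47 mm behind the grasp point.
Start: joints at [1.425, 0.359, 0.012, 0, -1.224, -0.288], TCP at [0.284, 0.612, 0.249] pointing down, gripper open.
Joint ranges: [-3.07, 3.07], [-1.43, 2.12], [-1.02, 1.25], [-3.03, 1.67], [-3.05, -0], [-3.03, 3.03]. Speed limits (rad/s): [2.39, 2.39, 3.01, 3.14, 3.14, 3.14].

## Interface

Orientations are given as [roll, pitch, yaw] about the fixed x, y, z axes, in that order (R = Rz(yaw) Ry(pitch) Rx(roll)).
In Python, from station import arm gives the robot as it stands.
- The arm moves only by the tool jog_arm, never from a script. Its argument "targets" is a list of rows, each an object of numbers: "dx", "dy", "dz": the shift along the tool's x, y, z in mm; "rx", "ry", "rz": the turn, a rotation vector about the tool's x, y, z in rad; "gripper": the closure, from 0 (fully open) to 1 (shut). In form: [{"dx": .., "dy": .., "dz": .., "rx": .., "ry": .., "rz": .., "gripper": ..}, ...]. A call has exactly 8 rows; each row is the pose to reach, as a shift and turn from the pose commanded when the call began, along the tool's axes at that moment; what a row does not reach only later rows make up. A row lasts 1/12 s, in which the tool goes at most 41.7 mm and 7.16 degrees, less where a joint would pass 70% of its speed; a pose out of reach is approached as far as the arm can. A call with a gripper value outside its range is refused whole. The fingers move at their own pace and stop on an object; "force" is the grip in N (left out, the last holds). Time passes only in rows, so rows that repeat a pose let the fingers close, or fill a call up. It gives the time, the measured TCP pose, the force, the opening and the grip force at its end, in the units of the state.
- arm.get_state(): the state, without advancing time (a new reading comes with each control period).
- arm.grab_frame(name): name is "scene" or "top"; returns a dict with "frame" (420x560x3 uint8, red, green, blue), "z_map" (420x560 float32, m along the optical axis (not along the pixel's ray), 0 where there is no reading), "fx", "fy", "cx", "cy" (pixels), "distortion" ([k1, k2, p1, p2, k3] as OpenCV has them; the pictures are not rectified), "view" (4x4, takes a point from world to camera coordinates). Camera axes: x right, y down, z forward; pixel columns grow to the right and rows downward; lengths in m; the calibration is good to about 2 mm. A picture is of the moment at which its call begins.
- arm.job_done(): hands the job in; it is judged then, once.
The state is a dict: "t": time; "q": joint angles; "qd": joint speeds; "joint_efforts": joint torques, N m; "eef_pos": TCP position; "ee_rot": TCP orientation; "force": force on the tool from outside, world axes, zero at the start; "moment": the same for the moment, N m; "width": finger opening in m; "gripper_force": force on a finger pad.
Only numpy, scipy, OpenCV 4.12 (cv2) and the standard library are available. Lean on these libraries where they do the work, as an engineer would, in place of code of your own. Each camera call takes 0.05 s, during which the arm holds its last target. There are 200 camera calls.

## Task

Slide the top wooden panel sideways off its stack onto the raised grey bed of the jig, without lifting it and leaving the two panels below lying as they are, and press it home against the end bar across the bed, firmly but gently (about 12 N, never over 20 N). Then push it across the bed until it is pressed home just as firmly against the side bar, and leave it lying flat and flush against both bars. Do not disturb the other things on the table.

Things in the scene. Friction and masses are not known exactly. Their poses are not given: they have to be found in the camera images.
- panel_top: the top one of three equal panels in a stack: 120 (its x) x 110 (its y) x 12 mm (z), dark veneered face with white drilling marks, pale edges, about 0.4 kg (mass and friction vary: sliding it takes 1.5 to 4 N, more if it is also pressed down). Origin at the centre of its underside, 36 mm above the table at the start; turned at most 2 degrees from the jig
- panel_mid: the second panel of the stack, same size and look; origin at the centre of its underside, its top face 36 mm above the table. Must stay where it is. Edges of the stacked panels may be up to 6 mm out of line
- panel_low: the lowest panel of the stack, same size; its underside lies on the jig's base board, 12 mm above the table. Must stay where it is
- jig: fixed drilling jig: plywood base board, x -85 to +123, y -185 to +145 mm, 12 mm thick; origin on the table, z up. The stack stands on it round x = -12, y = +63 mm. Beside the stack, after a gap of 2 to 10 mm, is the raised grey bed, x -35 to +113, y -176 to +1 mm, its flat top 34 mm above the table, 2 mm lower than the top panel's underside. The panel slides along -y, then along +x
- end_stop: dark block fixed on the jig; on two brass rods it carries the steel end bar, 96 long, 10 mm high, locked. The bar's face looks along jig +y and is set anywhere from jig y = -119 to -143 mm, differently each time: this is not measured, find it by touch. A sprung pin (0.5 N) stands 3 mm out of the face. Origin at jig x = 4, y = -119, z = 34 mm, a fixed point; its x is the jig's -y
- side_fence: dark block fixed on the jig; on two brass rods it carries the aluminium side bar, 96 long, 10 mm high, locked. The bar's face looks along jig -x and is set anywhere from jig x = +56 to +78 mm, differently each time: not measured, find it by touch. A sprung pin (0.5 N) stands 3 mm out of the face. Origin at jig x = 56, y = -72, z = 34 mm, a fixed point; axes as the jig's
- adapter: bystander: black mains adapter block, 90x50x32 mm; origin at the centre of its underside
- wax_tin: bystander: tan tin with black lid, 67 mm across, 64 mm high; origin at the centre of its underside
- tweeter: bystander: black dome tweeter, 76 mm across, 37 mm high; origin at the centre of its underside
- marker: bystander: black marker with a red end, 18x138x18 mm; origin at the centre of its underside
Not all that is in view belongs to the job. Leave any purple or yellow look-alike of the panel_top alone.

How it is judged:
On the way, in this order (a step that is already met when the one before it is completed fails the run):
1. the panel, lying on the bed, is pressed against the end bar with more than 4 N for 0.2 s (z of panel_top in the frame of jig between 0.032 and 0.036 m and contact force between panel_top and end_stop above 4 N), for 0.2 s.
2. the panel, still touching the end bar or its pin, is pressed against the side bar with more than 4 N for 0.2 s (z of panel_top in the frame of jig between 0.032 and 0.036 m and contact force between panel_top and end_stop above 0.1 N and contact force between panel_top and side_fence above 4 N), for 0.2 s.
At the end, for the whole second after the job is handed in: the top panel lies flat on the bed (height within 2 mm, tilt under 0.03 rad), square to the jig within 0.03 rad, so close to both the end bar and the side bar that it presses on their sprung pins (within 3 mm), at rest; the two lower panels are within 6 mm of where they were (z of panel_top in the frame of jig between 0.032 and 0.036 m and y of panel_top in the frame of jig between -0.092 and -0.06 m and x of panel_top in the frame of jig between -0.008 and 0.022 m and contact force between panel_top and end_stop above 0.1 N and contact force between panel_top and side_fence above 0.1 N and angle between the x axis of panel_top and the x axis of jig, either way round below 0.03 rad and angle between panel_top's own z axis and vertical below 0.03 rad and linear speed of panel_top below 0.01 m/s and distance of each of panel_mid, panel_low from where it was at the start of the episode below 0.006 m); the robot touches nothing.
It fails at once if the top panel is lifted more than 8 mm or tipped more than 0.15 rad (height (world z) of panel_top above 0.044 m or angle between panel_top's own z axis and vertical above 0.15 rad).
It fails at once if a lower panel is shifted more than 6 mm (distance of any of panel_mid, panel_low from where it was at the start of the episode above 0.006 m).
It fails at once if the panel is pressed against the end bar or the side bar with more than 20 N (contact force between panel_top and end_stop above 20 N or contact force between panel_top and side_fence above 20 N).
It fails at once if a bystander is moved more than 15 mm (distance of any of adapter, wax_tin, tweeter, marker from where it was at the start of the episode above 0.015 m).
It also fails if it takes over 70 s, if anything falls off the work surface, if the arm or the gripper's body presses on something with over 40 N, if the wrist force passes 120 N, or if a joint passes its speed limit or range.

## Working session

There is one attempt and no reset: what is moved stays moved. The work goes in short steps, Python scripts to look and compute and a tool call to move; the robot and the scene stay as the last step left them, time stands still between calls to the robot, and variables do not carry over. Pictures are saved under pics/ and viewed, at most 10 in all, crops included, and the job is handed in when it is done.

Besides the shell and the picture viewer there is one more tool, called after "Emit:" as name(argument=value, ...) on one line, values as JSON. jog_arm: Moves the arm, as the interface text tells. Its arguments: {"type":"object","properties":{"targets":{"type":"array","items":{"type":"object","properties":{"dx":{"type":"number"},"dy":{"type":"number"},"dz":{"type":"number"},"rx":{"type":"number"},"ry":{"type":"number"},"rz":{"type":"number"},"gripper":{"type":"number"}}}},"force":{"type":"number"}},"required":["targets"]}

```bash
mkdir -p pics; ls
python3 - <<'E'
from station import arm
import cv2,numpy as np
print(arm.get_state())
for n in("scene","top"):
    f=arm.grab_frame(n); np.savez(f"pics/{n}0.npz",**f)
    cv2.imwrite(f"pics/{n}0.png",f["frame"][:,:,::-1]); print(n,f["fx"],f["cx"],f["cy"],f["distortion"],np.round(f["view"],3).tolist())
E
```

```text
pics
{'t': 0.0, 'q': array([ 1.42509132e+00,  3.59404139e-01,  1.10814233e-02, -3.48357829e-04,
       -1.22405669e+00, -2.88100291e-01]), 'qd': array([ 0.00206053,  0.00082836,  0.00084973, -0.00098875,  0.00015803,
       -0.00109516]), 'joint_efforts': array([-3.95219777e-04, -5.82717597e+01,  2.93045783e+01,  6.99737549e+00,
        6.94096714e-03, -1.48094314e-04]), 'eef_pos': array([0.28355609, 0.61208166, 0.24762162]), 'ee_rot': array([ 3.13998177e+00, -1.35865236e-04, -4.33923828e-01]), 'force': array([-1.08071333,  0.64580235, -0.26751457]), 'moment': array([-0.0172199 , -0.00839784,  0.04142015]), 'gripper_force': 0.0, 'width': 0.08762766735729385}
scene 462.8070054965635 283.5903666809722 213.44353054204305 [-0.05950741  0.          0.          0.          0.        ] [[0.788, -0.616, -0.012, -0.383], [-0.335, -0.412, -0.848, 0.233], [0.517, 0.672, -0.53, 1.095], [0.0, 0.0, 0.0, 1.0]]
top 546.6681149208827 276.22311284366344 202.5669339051953 [-0.20692236  0.          0.          0.          0.        ] [[-0.301, -0.954, -0.001, 0.17], [-0.903, 0.286, -0.32, 0.474], [0.306, -0.095, -0.947, 1.83], [0.0, 0.0, 0.0, 1.0]]
```

View pics/top0.png

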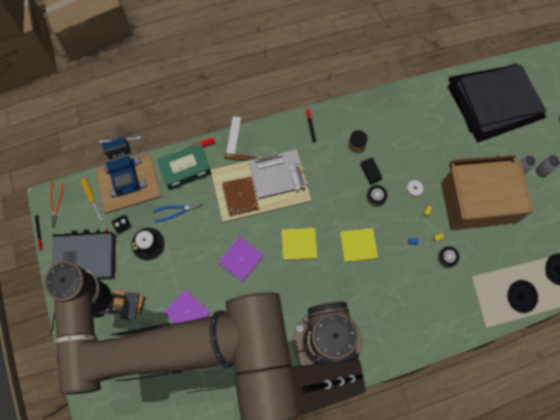

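View pics/scene0.png

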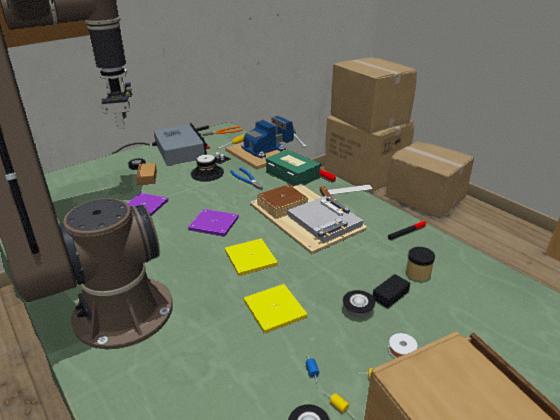

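The top view shows the stack at about (240,196), with the grey bed beside it at (277,177). The bars lie at its right end and upper edge. The purple and yellow squares, (240,259), (187,310), (299,243) and (359,245), are look-alikes. The dark brown one on the plywood jig is the panel I want, and an enlarged rectified crop should confirm it.

```bash
cat > h.py <<'E'
import numpy as np,cv2
def load(n):
    f=dict(np.load(n)); f["K"]=np.array([[f["fx"],0,f["cx"]],[0,f["fy"],f["cy"]],[0,0,1]],float); return f
def proj(f,P):
    V=f["view"]; return cv2.projectPoints(np.asarray(P,float).reshape(-1,3),cv2.Rodrigues(V[:3,:3])[0],V[:3,3],f["K"],f["distortion"])[0].reshape(-1,2)
def world(f,u,v):
    z=float(f["z_map"][int(v),int(u)]); n=cv2.undistortPoints(np.array([[[u,v]]],float),f["K"],f["distortion"])[0,0]
    return f["view"][:3,:3].T@(np.array([n[0]*z,n[1]*z,z])-f["view"][:3,3])
def ortho(f,c,yaw,w,h,z,s):  # image right = +a axis, up = +b axis ; s px/m
    a,b=np.meshgrid((np.arange(w)-w/2)/s,(h/2-np.arange(h))/s)
    P=np.stack([c[0]+a*np.cos(yaw)-b*np.sin(yaw),c[1]+a*np.sin(yaw)+b*np.cos(yaw),0*a+z],-1)
    m=proj(f,P).reshape(h,w,2).astype(np.float32)
    return cv2.remap(f["frame"][:,:,::-1],m[...,0],m[...,1],cv2.INTER_CUBIC)
E
python3 - <<'E'
from h import *
f=load("pics/top0.npz");g=load("pics/scene0.npz")
for p in [(240,196),(277,182),(214,192),(219,217),(309,200),(302,153)]: print(p,world(f,*p).round(4))
for p in [(282,200),(320,215)]: print(p,world(g,*p).round(4))
d0,d1=world(f,219,217),world(f,309,200); d=d0-d1; yaw=np.arctan2(d[1],d[0])-np.pi/2
c=(world(f,219,217)+world(f,302,153))/2; print(yaw,c)
im=np.hstack([ortho(k,c,yaw,390,580,0.034,1500) for k in(f,g)])
cv2.imwrite("pics/o1.png",im)
E
```

```text
(240, 196) [0.5749 0.1322 0.0494]
(277, 182) [ 0.5903 -0.0109  0.0371]
(214, 192) [ 0.638   0.2174 -0.0041]
(219, 217) [ 0.5387  0.2256 -0.0014]
(309, 200) [ 0.4958 -0.1023  0.0189]
(302, 153) [ 0.6865 -0.14    0.0007]
(282, 200) [0.5671 0.1113 0.0462]
(320, 215) [ 0.615  -0.0125  0.0326]
-0.12998467214124676 [ 6.12610184e-01  4.28036244e-02 -3.58802693e-04]
```

View pics/o1.png

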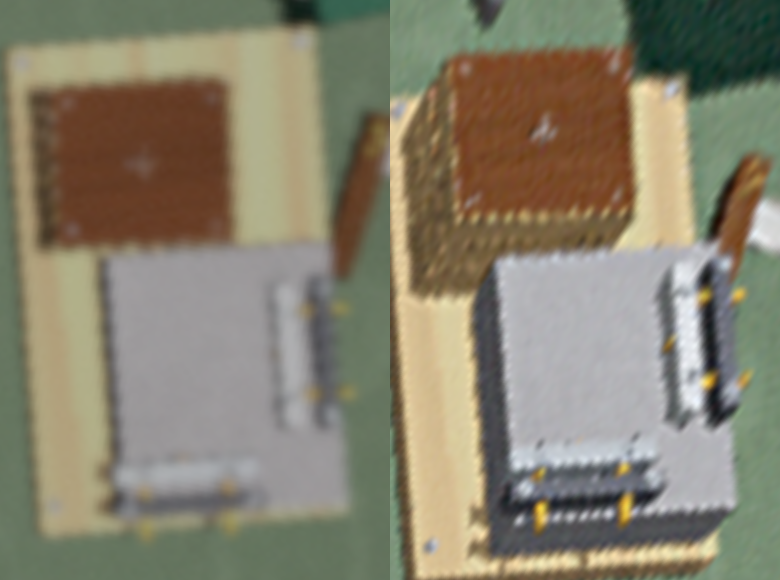

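The crop shows the dark veneered panel with white marks on top of the plywood stack, left half x 50–228, y 85–245. It is the only panel on the jig, so it is the right one. The grey bed has corners at about (105,253), (332,240) and (350,512). The end bar is at the bottom and the side bar at the right. Next I fit the jig pose.

Run:
```python
from h import *
f=load("pics/top0.npz");g=load("pics/scene0.npz")
c=np.array([.61261,.0428]);yaw=-.13
def w(px):
    a,b=(px[0]-195)/1500,(290-px[1])/1500
    return c+[a*np.cos(yaw)-b*np.sin(yaw),a*np.sin(yaw)+b*np.cos(yaw)]
J=np.array([[-35,1],[113,1],[113,-176]])/1000
poses=[]
for pts in ([(105,253),(332,240),(350,512)],[(106,262),(325,248),(345,508)]):
    W=np.array([w(p) for p in pts]); A=J-J.mean(0);B=W-W.mean(0)
    th=np.arctan2((A[:,0]*B[:,1]-A[:,1]*B[:,0]).sum(),(A*B).sum())
    R=np.array([[np.cos(th),-np.sin(th)],[np.sin(th),np.cos(th)]]); t=W.mean(0)-R@J.mean(0)
    print(th,t,(W-(J@R.T+t)).round(4).tolist()); poses.append((th,*t))
th,tx,ty=np.mean(poses,0); print(th,tx,ty)
def jw(x,y,z): return [tx+x*np.cos(th)-y*np.sin(th),ty+x*np.sin(th)+y*np.cos(th),z]
def panelxy(u,v,k):
    pass
S=5; ims=[]
for k,n,(x0,y0,ww,hh) in((f,"t",(205,140,115,85)),(g,"s",(240,170,140,90))):
    im=cv2.resize(k["frame"][y0:y0+hh,x0:x0+ww,::-1],None,fx=S,fy=S,interpolation=cv2.INTER_CUBIC).copy()
    for q,col in(([(-85,-185,12),(123,-185,12),(123,145,12),(-85,145,12)],(0,255,0)),([(-35,-176,34),(113,-176,34),(113,1,34),(-35,1,34)],(255,255,0)),([(-72,8,48),(48,8,48),(48,118,48),(-72,118,48)],(255,0,255))):
        p=(proj(k,[jw(a/1e3,b/1e3,z/1e3) for a,b,z in q])-[x0-.5,y0-.5])*S
        cv2.polylines(im,[p.astype(int)],True,col,1)
    ims.append(cv2.resize(im,(700,int(im.shape[0]*700/im.shape[1]))))
cv2.imwrite("pics/ov.png",cv2.resize(np.vstack(ims),None,fx=.6,fy=.6,interpolation=cv2.INTER_AREA))
```

```text
-0.06817207824750278 [0.59366323 0.06943622] [[-0.0025, 0.0022], [0.001, 0.0013], [0.0015, -0.0035]]
-0.056998135180864114 [0.5901736  0.06621911] [[0.0009, -0.0002], [-0.0009, -0.0015], [-0.0, 0.0017]]
-0.06258510671418345 0.5919184116419964 0.06782766217574995
```

View pics/ov.png

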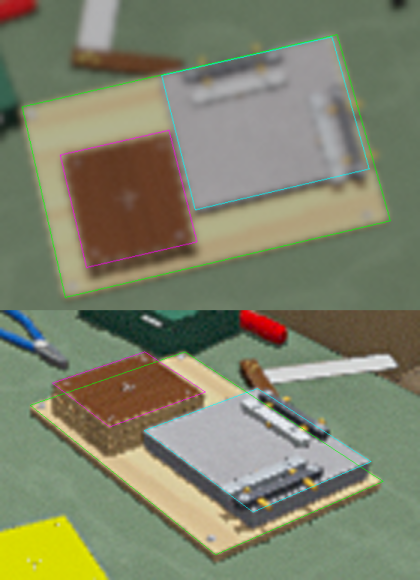

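The overlay fits the jig well: origin about (0.592, 0.068), yaw −0.06, with the panel near (−12, 63). Next I check obstacle heights along the path.

Run:
```python
from h import *
P=[]
for n in("top","scene"):
    f=load(f"pics/{n}0.npz"); h,w=f["z_map"].shape
    u,v=np.meshgrid(np.arange(w),np.arange(h)); m=f["z_map"].ravel()>0
    uv=np.stack([u.ravel(),v.ravel()],-1)[m].astype(float); z=f["z_map"].ravel()[m]
    n_=cv2.undistortPoints(uv[:,None],f["K"],f["distortion"])[:,0]
    P.append((np.c_[n_*z[:,None],z]-f["view"][:3,3])@f["view"][:3,:3])
P=np.vstack(P); th=-.06; d=P[:,:2]-[.592,.068]
jx=d[:,0]*np.cos(th)+d[:,1]*np.sin(th); jy=-d[:,0]*np.sin(th)+d[:,1]*np.cos(th); Z=P[:,2]
for y in range(100,400,20): print(y,[int(1000*Z[(abs(jx*1e3-x)<15)&(abs(jy*1e3-y)<10)].max(initial=0)) for x in range(-300,150,30)])
s=[ (jx>.02)&(jx<.13)&(jy<.0)&(jy>-.18)]; print(Z[s[0]].max())
```

```text
100 [22, 21, 20, 21, 28, 18, 10, 33, 60, 59, 61, 57, 47, 22, 18]
120 [21, 22, 18, 20, 24, 15, 9, 20, 54, 53, 56, 59, 49, 22, 23]
140 [18, 19, 20, 21, 16, 7, 9, 16, 22, 19, 19, 19, 19, 39, 70]
160 [13, 18, 23, 18, 11, 9, 12, 13, 6, 10, 7, 8, 8, 51, 68]
180 [11, 5, 18, 17, 7, 8, 8, 13, 10, 8, 12, 12, 12, 56, 69]
200 [7, 10, 15, 6, 9, 7, 7, 8, 8, 5, 19, 11, 9, 61, 67]
220 [11, 8, 8, 15, 9, 9, 5, 12, 9, 11, 17, 10, 6, 64, 65]
240 [12, 12, 11, 10, 12, 7, 12, 6, 8, 12, 22, 9, 8, 62, 65]
260 [13, 7, 10, 12, 11, 6, 9, 9, 11, 6, 26, 14, 11, 63, 65]
280 [10, 7, 9, 5, 9, 8, 10, 13, 8, 16, 18, 14, 11, 63, 63]
300 [11, 10, 10, 10, 7, 12, 7, 11, 9, 17, 15, 11, 12, 68, 62]
320 [22, 8, 9, 6, 7, 8, 18, 7, 9, 22, 16, 12, 8, 61, 63]
340 [19, 9, 13, 8, 11, 9, 7, 14, 12, 17, 10, 15, 21, 19, 24]
360 [11, 8, 9, 9, 12, 8, 15, 14, 9, 15, 11, 17, 23, 26, 24]
380 [12, 10, 7, 9, 12, 18, 65, 61, 19, 16, 19, 15, 20, 25, 27]
0.05759273861418319
```

Emit:
jog_arm(targets=[{"gripper": 0.3}, {"gripper": 0.3, "rz": 0.1}, {"gripper": 0.3, "rz": 0.2}, {"gripper": 0.3, "rz": 0.3}, {"gripper": 0.3, "rz": 0.4}, {"gripper": 0.3, "rz": 0.4}, {"gripper": 0.3, "rz": 0.4}, {"gripper": 0.3, "rz": 0.4}])

```text
invalid input at $.targets[0]: expected keys dx, dy, dz, rx, ry, rz, gripper
```

Emit:
jog_arm(targets=[{"dx": 20, "dy": 10, "dz": 0, "rx": 0, "ry": 0, "rz": 0.05, "gripper": 0.3}, {"dx": 55, "dy": 29, "dz": 0, "rx": 0, "ry": 0, "rz": 0.15, "gripper": 0.3}, {"dx": 90, "dy": 47, "dz": 0, "rx": 0, "ry": 0, "rz": 0.25, "gripper": 0.3}, {"dx": 125, "dy": 66, "dz": 0, "rx": 0, "ry": 0, "rz": 0.35, "gripper": 0.3}, {"dx": 160, "dy": 84, "dz": 0, "rx": 0, "ry": 0, "rz": 0.45, "gripper": 0.3}, {"dx": 195, "dy": 103, "dz": 0, "rx": 0, "ry": 0, "rz": 0.55, "gripper": 0.3}, {"dx": 230, "dy": 121, "dz": 0, "rx": 0, "ry": 0, "rz": 0.65, "gripper": 0.3}, {"dx": 260, "dy": 137, "dz": 0, "rx": 0, "ry": 0, "rz": 0.75, "gripper": 0.3}])

```text
t: 0.77
eef_pos: [0.4629, 0.3767, 0.2484]
ee_rot: [3.141, -0.0, -1.189]
force: [-0.3, 0.2, 1.0]
width: 0.0615
gripper_force: 0.0
```

Emit:
jog_arm(targets=[{"dx": 33, "dy": -9, "dz": 0, "rx": 0, "ry": 0, "rz": 0.09, "gripper": 0.3}, {"dx": 66, "dy": -18, "dz": 10, "rx": 0, "ry": 0, "rz": 0.18, "gripper": 0.3}, {"dx": 99, "dy": -27, "dz": 25, "rx": 0, "ry": 0, "rz": 0.27, "gripper": 0.3}, {"dx": 132, "dy": -36, "dz": 45, "rx": 0, "ry": 0, "rz": 0.36, "gripper": 0.3}, {"dx": 165, "dy": -45, "dz": 65, "rx": 0, "ry": 0, "rz": 0.447, "gripper": 0.3}, {"dx": 190, "dy": -52, "dz": 90, "rx": 0, "ry": 0, "rz": 0.447, "gripper": 0.3}, {"dx": 202, "dy": -54, "dz": 115, "rx": 0, "ry": 0, "rz": 0.447, "gripper": 0.3}, {"dx": 202, "dy": -54, "dz": 120, "rx": 0, "ry": 0, "rz": 0.447, "gripper": 0.3}])

```text
t: 1.43
eef_pos: [0.587, 0.2084, 0.1235]
ee_rot: [3.135, -0.004, -1.635]
force: [-1.2, 1.3, -0.8]
width: 0.0612
gripper_force: 0.0
```

Run:
```python
from station import arm
from h import *
s=arm.get_state(); print(s["eef_pos"],s["ee_rot"],s["force"],s["width"])
f=arm.grab_frame("scene"); cv2.imwrite("pics/s1.png",cv2.resize(f["frame"][100:270,200:420,::-1],None,fx=3,fy=3,interpolation=cv2.INTER_CUBIC))
```

```text
[0.58703443 0.20840563 0.12350051] [ 3.13537742 -0.00399271 -1.63481594] [-1.2110351   1.30002608 -0.77948419] 0.06120895087594874
```

View pics/s1.png

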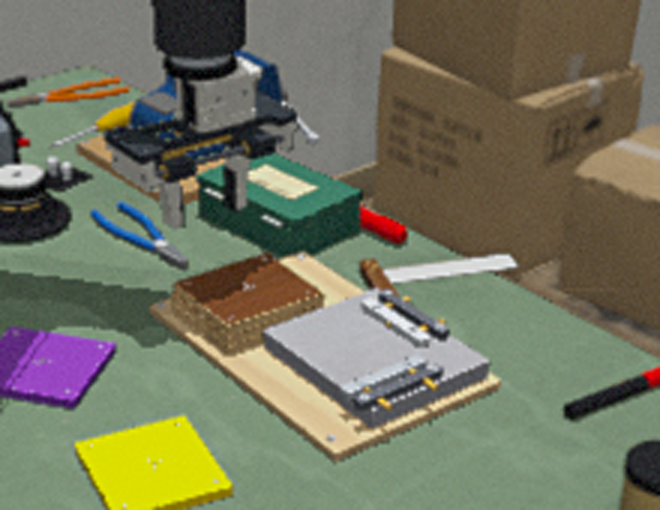

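The gripper hangs beyond the stack at (205,190), clear of the green box. Now I descend.

Emit:
jog_arm(targets=[{"dx": -3, "dy": 0, "dz": 10, "rx": 0, "ry": 0, "rz": 0, "gripper": 0.3}, {"dx": -5, "dy": 0, "dz": 22, "rx": 0, "ry": 0, "rz": 0, "gripper": 0.3}, {"dx": -5, "dy": 0, "dz": 34, "rx": 0, "ry": 0, "rz": 0, "gripper": 0.3}, {"dx": -5, "dy": 0, "dz": 46, "rx": 0, "ry": 0, "rz": 0, "gripper": 0.3}, {"dx": -5, "dy": 0, "dz": 54, "rx": 0, "ry": 0, "rz": 0, "gripper": 0.3}, {"dx": -5, "dy": 0, "dz": 58, "rx": 0, "ry": 0, "rz": 0, "gripper": 0.3}, {"dx": -5, "dy": 0, "dz": 58, "rx": 0, "ry": 0, "rz": 0, "gripper": 0.3}, {"dx": -5, "dy": 0, "dz": 58, "rx": 0, "ry": 0, "rz": 0, "gripper": 0.3}])

```text
t: 2.15
eef_pos: [0.5886, 0.2173, 0.0706]
ee_rot: [3.142, -0.0, -1.63]
force: [-0.1, 0.5, -0.3]
width: 0.0612
gripper_force: 0.0
```

Emit:
jog_arm(targets=[{"dx": 3, "dy": 0, "dz": 4, "rx": 0, "ry": 0, "rz": 0, "gripper": 0.3}, {"dx": 7, "dy": 0, "dz": 8, "rx": 0, "ry": 0, "rz": 0, "gripper": 0.3}, {"dx": 11, "dy": 0, "dz": 8, "rx": 0, "ry": 0, "rz": 0, "gripper": 0.3}, {"dx": 14, "dy": 0, "dz": 8, "rx": 0, "ry": 0, "rz": 0, "gripper": 0.3}, {"dx": 17, "dy": 0, "dz": 8, "rx": 0, "ry": 0, "rz": 0, "gripper": 0.3}, {"dx": 20, "dy": 0, "dz": 8, "rx": 0, "ry": 0, "rz": 0, "gripper": 0.3}, {"dx": 23, "dy": 0, "dz": 8, "rx": 0, "ry": 0, "rz": 0, "gripper": 0.3}, {"dx": 26, "dy": 0, "dz": 8, "rx": 0, "ry": 0, "rz": 0, "gripper": 0.3}])

```text
t: 2.82
eef_pos: [0.5873, 0.1912, 0.0628]
ee_rot: [-3.141, 0.001, -1.631]
force: [0.6, 1.3, -0.2]
width: 0.0612
gripper_force: 1.0
```

Emit:
jog_arm(targets=[{"dx": 3, "dy": 0, "dz": 0, "rx": 0, "ry": 0, "rz": 0, "gripper": 0.3}, {"dx": 6, "dy": 0, "dz": 0, "rx": 0, "ry": 0, "rz": 0, "gripper": 0.3}, {"dx": 9, "dy": 0, "dz": 0, "rx": 0, "ry": 0, "rz": 0, "gripper": 0.3}, {"dx": 12, "dy": 0, "dz": 0, "rx": 0, "ry": 0, "rz": 0, "gripper": 0.3}, {"dx": 15, "dy": 0, "dz": 0, "rx": 0, "ry": 0, "rz": 0, "gripper": 0.3}, {"dx": 18, "dy": 0, "dz": 0, "rx": 0, "ry": 0, "rz": 0, "gripper": 0.3}, {"dx": 21, "dy": 0, "dz": 0, "rx": 0, "ry": 0, "rz": 0, "gripper": 0.3}, {"dx": 24, "dy": 0, "dz": 0, "rx": 0, "ry": 0, "rz": 0, "gripper": 0.3}])

```text
t: 3.48
eef_pos: [0.5857, 0.1671, 0.0627]
ee_rot: [-3.141, 0.0, -1.631]
force: [0.2, 4.0, 1.3]
width: 0.0609
gripper_force: 1.5
```

Run:
```python
from station import arm
from h import *
f=arm.grab_frame("scene"); cv2.imwrite("pics/s2.png",cv2.resize(f["frame"][120:260,220:400,::-1],None,fx=4,fy=4,interpolation=cv2.INTER_CUBIC))
```

```text
(no output)
```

View pics/s2.png

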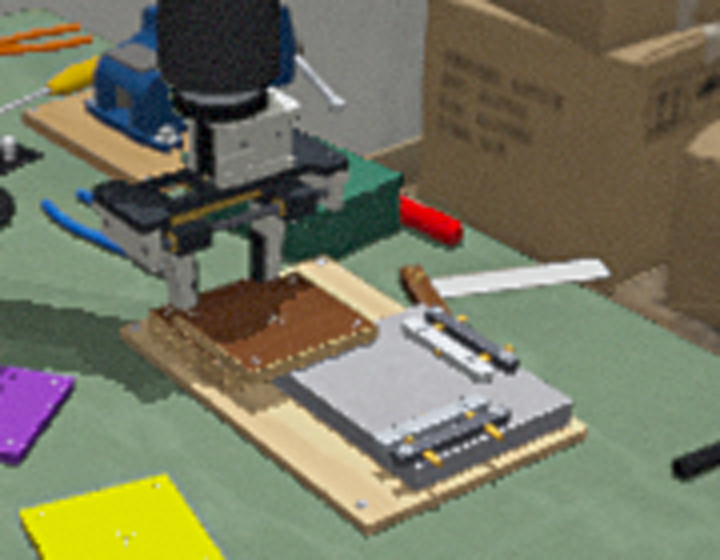

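The top panel has slid alone, its leading edge now over the bed at (300,370), and the lower panels are in place. I keep pushing.

Emit:
jog_arm(targets=[{"dx": 6, "dy": 0, "dz": 0, "rx": 0, "ry": 0, "rz": 0, "gripper": 0.3}, {"dx": 12, "dy": 0, "dz": 0, "rx": 0, "ry": 0, "rz": 0, "gripper": 0.3}, {"dx": 18, "dy": 0, "dz": 0, "rx": 0, "ry": 0, "rz": 0, "gripper": 0.3}, {"dx": 24, "dy": 0, "dz": 0, "rx": 0, "ry": 0, "rz": 0, "gripper": 0.3}, {"dx": 30, "dy": 0, "dz": 0, "rx": 0, "ry": 0, "rz": 0, "gripper": 0.3}, {"dx": 36, "dy": 0, "dz": 0, "rx": 0, "ry": 0, "rz": 0, "gripper": 0.3}, {"dx": 42, "dy": 0, "dz": 0, "rx": 0, "ry": 0, "rz": 0, "gripper": 0.3}, {"dx": 48, "dy": 0, "dz": 0, "rx": 0, "ry": 0, "rz": 0, "gripper": 0.3}])

```text
t: 4.2
eef_pos: [0.5828, 0.1187, 0.0627]
ee_rot: [-3.141, 0.0, -1.631]
force: [-0.1, 3.3, 0.8]
width: 0.0613
gripper_force: 1.6
```

Emit:
jog_arm(targets=[{"dx": 5, "dy": 0, "dz": 0, "rx": 0, "ry": 0, "rz": 0, "gripper": 0.3}, {"dx": 10, "dy": 0, "dz": 0, "rx": 0, "ry": 0, "rz": 0, "gripper": 0.3}, {"dx": 15, "dy": 0, "dz": 0, "rx": 0, "ry": 0, "rz": 0, "gripper": 0.3}, {"dx": 20, "dy": 0, "dz": 0, "rx": 0, "ry": 0, "rz": 0, "gripper": 0.3}, {"dx": 25, "dy": 0, "dz": 0, "rx": 0, "ry": 0, "rz": 0, "gripper": 0.3}, {"dx": 30, "dy": 0, "dz": 0, "rx": 0, "ry": 0, "rz": 0, "gripper": 0.3}, {"dx": 35, "dy": 0, "dz": 0, "rx": 0, "ry": 0, "rz": 0, "gripper": 0.3}, {"dx": 40, "dy": 0, "dz": 0, "rx": 0, "ry": 0, "rz": 0, "gripper": 0.3}])

```text
t: 4.87
eef_pos: [0.58, 0.0787, 0.0623]
ee_rot: [3.141, -0.0, -1.631]
force: [0.5, 1.8, -1.3]
width: 0.0611
gripper_force: 0.8
```

Emit:
jog_arm(targets=[{"dx": 1, "dy": 0, "dz": 0, "rx": 0, "ry": 0, "rz": 0, "gripper": 0.3}, {"dx": 2, "dy": 0, "dz": 0, "rx": 0, "ry": 0, "rz": 0, "gripper": 0.3}, {"dx": 3, "dy": 0, "dz": 0, "rx": 0, "ry": 0, "rz": 0, "gripper": 0.3}, {"dx": 4, "dy": 0, "dz": 0, "rx": 0, "ry": 0, "rz": 0, "gripper": 0.3}, {"dx": 4.5, "dy": 0, "dz": 0, "rx": 0, "ry": 0, "rz": 0, "gripper": 0.3}, {"dx": 5, "dy": 0, "dz": 0, "rx": 0, "ry": 0, "rz": 0, "gripper": 0.3}, {"dx": 5.5, "dy": 0, "dz": 0, "rx": 0, "ry": 0, "rz": 0, "gripper": 0.3}, {"dx": 6, "dy": 0, "dz": 0, "rx": 0, "ry": 0, "rz": 0, "gripper": 0.3}])

```text
t: 5.53
eef_pos: [0.58, 0.0735, 0.0626]
ee_rot: [-3.142, 0.0, -1.631]
force: [-0.6, 2.5, -1.4]
width: 0.0611
gripper_force: 0.8
```

Emit:
jog_arm(targets=[{"dx": 0.4, "dy": 0, "dz": 0, "rx": 0, "ry": 0, "rz": 0, "gripper": 0.3}, {"dx": 0.8, "dy": 0, "dz": 0, "rx": 0, "ry": 0, "rz": 0, "gripper": 0.3}, {"dx": 1.2, "dy": 0, "dz": 0, "rx": 0, "ry": 0, "rz": 0, "gripper": 0.3}, {"dx": 1.6, "dy": 0, "dz": 0, "rx": 0, "ry": 0, "rz": 0, "gripper": 0.3}, {"dx": 2, "dy": 0, "dz": 0, "rx": 0, "ry": 0, "rz": 0, "gripper": 0.3}, {"dx": 2.4, "dy": 0, "dz": 0, "rx": 0, "ry": 0, "rz": 0, "gripper": 0.3}, {"dx": 2.7, "dy": 0, "dz": 0, "rx": 0, "ry": 0, "rz": 0, "gripper": 0.3}, {"dx": 3, "dy": 0, "dz": 0, "rx": 0, "ry": 0, "rz": 0, "gripper": 0.3}])

```text
t: 6.2
eef_pos: [0.5798, 0.0704, 0.0626]
ee_rot: [3.142, 0.0, -1.631]
force: [1.0, 0.7, -1.8]
width: 0.0612
gripper_force: 0.8
```

Run:
```python
from station import arm
from h import *
th=-.06;F=[]
for n in("scene","top"):
    f=arm.grab_frame(n); np.savez(f"pics/{n}1.npz",**f); F.append(load(f"pics/{n}1.npz"))
j=np.array([.004,-.115]); c=[.592+j[0]*np.cos(th)-j[1]*np.sin(th),.068+j[0]*np.sin(th)+j[1]*np.cos(th)]
im=np.hstack([ortho(k,c,th,390,400,.045,3000) for k in F]).copy()
for y in(-.1,-.11,-.12,-.13,-.14,-.15): cv2.line(im,(0,int(200-(y+.115)*3000)),(12,int(200-(y+.115)*3000)),(0,0,255),1)
cv2.imwrite("pics/o2.png",im)
```

```text
(no output)
```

View pics/o2.png

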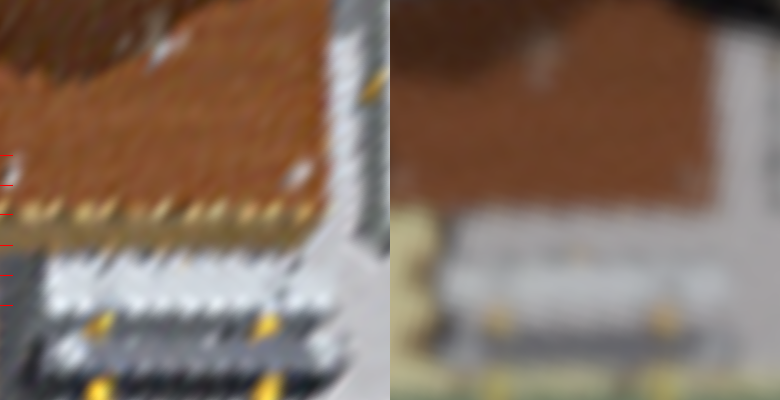

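Left is the scene view and right the top view. The panel's leading edge is at row ~207 and the end bar's face at row ~253, so the gap is about 15 mm. I advance 10 mm, then creep.

Emit:
jog_arm(targets=[{"dx": 1.5, "dy": 0, "dz": 0, "rx": 0, "ry": 0, "rz": 0, "gripper": 0.3}, {"dx": 3, "dy": 0, "dz": 0, "rx": 0, "ry": 0, "rz": 0, "gripper": 0.3}, {"dx": 4.5, "dy": 0, "dz": 0, "rx": 0, "ry": 0, "rz": 0, "gripper": 0.3}, {"dx": 6, "dy": 0, "dz": 0, "rx": 0, "ry": 0, "rz": 0, "gripper": 0.3}, {"dx": 7, "dy": 0, "dz": 0, "rx": 0, "ry": 0, "rz": 0, "gripper": 0.3}, {"dx": 8, "dy": 0, "dz": 0, "rx": 0, "ry": 0, "rz": 0, "gripper": 0.3}, {"dx": 9, "dy": 0, "dz": 0, "rx": 0, "ry": 0, "rz": 0, "gripper": 0.3}, {"dx": 9.5, "dy": 0, "dz": 0, "rx": 0, "ry": 0, "rz": 0, "gripper": 0.3}])

```text
t: 6.97
eef_pos: [0.5793, 0.0608, 0.0626]
ee_rot: [-3.141, 0.0, -1.631]
force: [1.1, 1.4, -0.3]
width: 0.0614
gripper_force: 0.9
```

Emit:
jog_arm(targets=[{"dx": 0.3, "dy": 0, "dz": 0, "rx": 0, "ry": 0, "rz": 0, "gripper": 0.3}, {"dx": 0.6, "dy": 0, "dz": 0, "rx": 0, "ry": 0, "rz": 0, "gripper": 0.3}, {"dx": 0.9, "dy": 0, "dz": 0, "rx": 0, "ry": 0, "rz": 0, "gripper": 0.3}, {"dx": 1.2, "dy": 0, "dz": 0, "rx": 0, "ry": 0, "rz": 0, "gripper": 0.3}, {"dx": 1.4, "dy": 0, "dz": 0, "rx": 0, "ry": 0, "rz": 0, "gripper": 0.3}, {"dx": 1.6, "dy": 0, "dz": 0, "rx": 0, "ry": 0, "rz": 0, "gripper": 0.3}, {"dx": 1.8, "dy": 0, "dz": 0, "rx": 0, "ry": 0, "rz": 0, "gripper": 0.3}, {"dx": 2, "dy": 0, "dz": 0, "rx": 0, "ry": 0, "rz": 0, "gripper": 0.3}])

```text
t: 7.63
eef_pos: [0.5791, 0.059, 0.0626]
ee_rot: [-3.142, -0.0, -1.631]
force: [-0.1, 2.9, -0.6]
width: 0.0615
gripper_force: 1.0
```

Emit:
jog_arm(targets=[{"dx": 0.2, "dy": 0, "dz": 0, "rx": 0, "ry": 0, "rz": 0, "gripper": 0.3}, {"dx": 0.4, "dy": 0, "dz": 0, "rx": 0, "ry": 0, "rz": 0, "gripper": 0.3}, {"dx": 0.6, "dy": 0, "dz": 0, "rx": 0, "ry": 0, "rz": 0, "gripper": 0.3}, {"dx": 0.8, "dy": 0, "dz": 0, "rx": 0, "ry": 0, "rz": 0, "gripper": 0.3}, {"dx": 1.0, "dy": 0, "dz": 0, "rx": 0, "ry": 0, "rz": 0, "gripper": 0.3}, {"dx": 1.2, "dy": 0, "dz": 0, "rx": 0, "ry": 0, "rz": 0, "gripper": 0.3}, {"dx": 1.4, "dy": 0, "dz": 0, "rx": 0, "ry": 0, "rz": 0, "gripper": 0.3}, {"dx": 1.5, "dy": 0, "dz": 0, "rx": 0, "ry": 0, "rz": 0, "gripper": 0.3}])

```text
t: 8.3
eef_pos: [0.579, 0.0575, 0.0626]
ee_rot: [3.142, 0.0, -1.631]
force: [0.3, 2.9, 0.1]
width: 0.0614
gripper_force: 1.2
```

```bash
cat > fr.py <<'E'
from station import arm
import numpy as np
L=[]
for _ in range(8): arm.grab_frame("scene"); s=arm.get_state(); L.append([*s["force"],s["gripper_force"]])
print(s["t"],s["eef_pos"].round(5),np.mean(L,0).round(2),np.std(L,0).round(2))
E
python3 fr.py
```

```text
8.7 [0.579   0.05744 0.06255] [ 0.23  2.21 -0.33  1.09] [0.3  0.47 0.57 0.01]
```

Emit:
jog_arm(targets=[{"dx": 0.2, "dy": 0, "dz": 0, "rx": 0, "ry": 0, "rz": 0, "gripper": 0.3}, {"dx": 0.4, "dy": 0, "dz": 0, "rx": 0, "ry": 0, "rz": 0, "gripper": 0.3}, {"dx": 0.6, "dy": 0, "dz": 0, "rx": 0, "ry": 0, "rz": 0, "gripper": 0.3}, {"dx": 0.8, "dy": 0, "dz": 0, "rx": 0, "ry": 0, "rz": 0, "gripper": 0.3}, {"dx": 1.0, "dy": 0, "dz": 0, "rx": 0, "ry": 0, "rz": 0, "gripper": 0.3}, {"dx": 1.2, "dy": 0, "dz": 0, "rx": 0, "ry": 0, "rz": 0, "gripper": 0.3}, {"dx": 1.2, "dy": 0, "dz": 0, "rx": 0, "ry": 0, "rz": 0, "gripper": 0.3}, {"dx": 1.2, "dy": 0, "dz": 0, "rx": 0, "ry": 0, "rz": 0, "gripper": 0.3}])

```text
t: 9.37
eef_pos: [0.5789, 0.0562, 0.0626]
ee_rot: [-3.142, -0.0, -1.631]
force: [-0.5, 1.5, 0.4]
width: 0.0614
gripper_force: 1.1
```

Emit:
jog_arm(targets=[{"dx": 0.2, "dy": 0, "dz": 0, "rx": 0, "ry": 0, "rz": 0, "gripper": 0.3}, {"dx": 0.4, "dy": 0, "dz": 0, "rx": 0, "ry": 0, "rz": 0, "gripper": 0.3}, {"dx": 0.6, "dy": 0, "dz": 0, "rx": 0, "ry": 0, "rz": 0, "gripper": 0.3}, {"dx": 0.8, "dy": 0, "dz": 0, "rx": 0, "ry": 0, "rz": 0, "gripper": 0.3}, {"dx": 1.0, "dy": 0, "dz": 0, "rx": 0, "ry": 0, "rz": 0, "gripper": 0.3}, {"dx": 1.0, "dy": 0, "dz": 0, "rx": 0, "ry": 0, "rz": 0, "gripper": 0.3}, {"dx": 1.0, "dy": 0, "dz": 0, "rx": 0, "ry": 0, "rz": 0, "gripper": 0.3}, {"dx": 1.0, "dy": 0, "dz": 0, "rx": 0, "ry": 0, "rz": 0, "gripper": 0.3}])

```text
t: 10.03
eef_pos: [0.5789, 0.0552, 0.0626]
ee_rot: [3.142, -0.0, -1.631]
force: [0.1, 1.5, -0.4]
width: 0.0612
gripper_force: 1.1
```

Emit:
jog_arm(targets=[{"dx": 0.2, "dy": 0, "dz": 0, "rx": 0, "ry": 0, "rz": 0, "gripper": 0.3}, {"dx": 0.4, "dy": 0, "dz": 0, "rx": 0, "ry": 0, "rz": 0, "gripper": 0.3}, {"dx": 0.6, "dy": 0, "dz": 0, "rx": 0, "ry": 0, "rz": 0, "gripper": 0.3}, {"dx": 0.8, "dy": 0, "dz": 0, "rx": 0, "ry": 0, "rz": 0, "gripper": 0.3}, {"dx": 1.0, "dy": 0, "dz": 0, "rx": 0, "ry": 0, "rz": 0, "gripper": 0.3}, {"dx": 1.0, "dy": 0, "dz": 0, "rx": 0, "ry": 0, "rz": 0, "gripper": 0.3}, {"dx": 1.0, "dy": 0, "dz": 0, "rx": 0, "ry": 0, "rz": 0, "gripper": 0.3}, {"dx": 1.0, "dy": 0, "dz": 0, "rx": 0, "ry": 0, "rz": 0, "gripper": 0.3}])

```text
t: 10.7
eef_pos: [0.5789, 0.0547, 0.0625]
ee_rot: [-3.141, 0.0, -1.631]
force: [-0.8, 5.2, -0.8]
width: 0.0618
gripper_force: 2.6
```

```bash
python3 fr.py
```

```text
11.1 [0.57884 0.05467 0.06254] [-0.67  4.88 -0.33  2.59] [0.66 0.38 0.51 0.  ]
```

Emit:
jog_arm(targets=[{"dx": 0.2, "dy": 0, "dz": 0, "rx": 0, "ry": 0, "rz": 0, "gripper": 0.3}, {"dx": 0.4, "dy": 0, "dz": 0, "rx": 0, "ry": 0, "rz": 0, "gripper": 0.3}, {"dx": 0.6, "dy": 0, "dz": 0, "rx": 0, "ry": 0, "rz": 0, "gripper": 0.3}, {"dx": 0.6, "dy": 0, "dz": 0, "rx": 0, "ry": 0, "rz": 0, "gripper": 0.3}, {"dx": 0.6, "dy": 0, "dz": 0, "rx": 0, "ry": 0, "rz": 0, "gripper": 0.3}, {"dx": 0.6, "dy": 0, "dz": 0, "rx": 0, "ry": 0, "rz": 0, "gripper": 0.3}, {"dx": 0.6, "dy": 0, "dz": 0, "rx": 0, "ry": 0, "rz": 0, "gripper": 0.3}, {"dx": 0.6, "dy": 0, "dz": 0, "rx": 0, "ry": 0, "rz": 0, "gripper": 0.3}])

```text
t: 11.77
eef_pos: [0.5788, 0.0545, 0.0626]
ee_rot: [-3.141, 0.001, -1.631]
force: [-1.7, 7.6, -0.2]
width: 0.0614
gripper_force: 3.8
```

Emit:
jog_arm(targets=[{"dx": 0.2, "dy": 0, "dz": 0, "rx": 0, "ry": 0, "rz": 0, "gripper": 0.3}, {"dx": 0.4, "dy": 0, "dz": 0, "rx": 0, "ry": 0, "rz": 0, "gripper": 0.3}, {"dx": 0.6, "dy": 0, "dz": 0, "rx": 0, "ry": 0, "rz": 0, "gripper": 0.3}, {"dx": 0.8, "dy": 0, "dz": 0, "rx": 0, "ry": 0, "rz": 0, "gripper": 0.3}, {"dx": 0.9, "dy": 0, "dz": 0, "rx": 0, "ry": 0, "rz": 0, "gripper": 0.3}, {"dx": 0.9, "dy": 0, "dz": 0, "rx": 0, "ry": 0, "rz": 0, "gripper": 0.3}, {"dx": 0.9, "dy": 0, "dz": 0, "rx": 0, "ry": 0, "rz": 0, "gripper": 0.3}, {"dx": 0.9, "dy": 0, "dz": 0, "rx": 0, "ry": 0, "rz": 0, "gripper": 0.3}])

```text
t: 12.43
eef_pos: [0.5788, 0.0544, 0.0626]
ee_rot: [-3.141, 0.002, -1.631]
force: [-2.2, 11.7, -0.1]
width: 0.0612
gripper_force: 5.5
```

```bash
python3 fr.py
```

```text
12.8333 [0.57885 0.05439 0.0626 ] [-2.09 11.41  0.14  5.52] [0.48 0.49 0.34 0.  ]
```

Pressed home at 11.5 N. I release, rise, and go round to the −x side.

Emit:
jog_arm(targets=[{"dx": -1, "dy": 0, "dz": 0, "rx": 0, "ry": 0, "rz": 0, "gripper": 0.3}, {"dx": -4, "dy": 0, "dz": 0, "rx": 0, "ry": 0, "rz": 0, "gripper": 0.3}, {"dx": -12, "dy": 0, "dz": 0, "rx": 0, "ry": 0, "rz": 0, "gripper": 0.3}, {"dx": -20, "dy": 0, "dz": -10, "rx": 0, "ry": 0, "rz": 0, "gripper": 0.3}, {"dx": -22, "dy": 0, "dz": -30, "rx": 0, "ry": 0, "rz": 0, "gripper": 0.3}, {"dx": -22, "dy": 0, "dz": -55, "rx": 0, "ry": 0, "rz": 0, "gripper": 0.3}, {"dx": -22, "dy": 10, "dz": -75, "rx": 0, "ry": 0, "rz": -0.06, "gripper": 0.55}, {"dx": -22, "dy": 22, "dz": -80, "rx": 0, "ry": 0, "rz": -0.171, "gripper": 0.55}])

```text
t: 13.5
eef_pos: [0.5602, 0.077, 0.1467]
ee_rot: [-3.136, 0.0, -1.457]
force: [-1.2, 0.4, 0.9]
width: 0.053
gripper_force: 0.0
```

Run:
```python
from station import arm
from h import *
s=arm.get_state();print(s["eef_pos"],s["ee_rot"])
f=arm.grab_frame("scene");np.savez("pics/scene2.npz",**f);f=load("pics/scene2.npz");th=-.06
j=np.array([.01,-.07]); c=[.592+j[0]*np.cos(th)-j[1]*np.sin(th),.068+j[0]*np.sin(th)+j[1]*np.cos(th)]
im=ortho(f,c,th,680,540,.045,3000).copy()
for x in range(-100,120,10):
    u=int(340+(x-10)*3); cv2.line(im,(u,0),(u,16 if x==0 else 8),(0,0,255),1)
cv2.imwrite("pics/o3.png",im)
```

```text
[0.56015934 0.07696475 0.14670015] [-3.13639871e+00  4.13016090e-04 -1.45723139e+00]
```

View pics/o3.png

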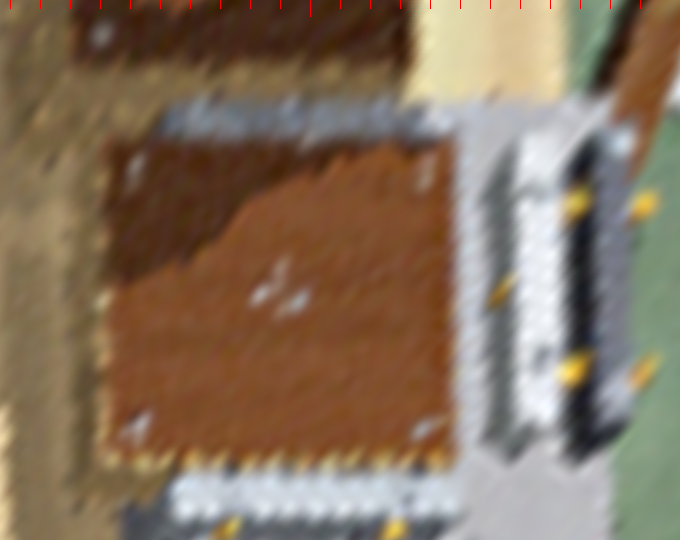

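The panel lies square and flush on the end bar, spanning columns 103–455. The side bar's edge is at column ~515, so the gap is about 20 mm. The stack below stays in place.

Emit:
jog_arm(targets=[{"dx": 9, "dy": 10, "dz": 0, "rx": 0, "ry": 0, "rz": -0.11, "gripper": 0.55}, {"dx": 18, "dy": 20, "dz": 0, "rx": 0, "ry": 0, "rz": -0.23, "gripper": 0.55}, {"dx": 27, "dy": 30, "dz": 0, "rx": 0, "ry": 0, "rz": -0.35, "gripper": 0.55}, {"dx": 36, "dy": 40, "dz": 0, "rx": 0, "ry": 0, "rz": -0.47, "gripper": 0.55}, {"dx": 45, "dy": 50, "dz": 0, "rx": 0, "ry": 0, "rz": -0.59, "gripper": 0.55}, {"dx": 54, "dy": 60, "dz": 0, "rx": 0, "ry": 0, "rz": -0.71, "gripper": 0.55}, {"dx": 63, "dy": 68, "dz": 0, "rx": 0, "ry": 0, "rz": -0.83, "gripper": 0.55}, {"dx": 69, "dy": 74, "dz": 0, "rx": 0, "ry": 0, "rz": -0.95, "gripper": 0.55}])

```text
t: 14.22
eef_pos: [0.4915, -0.0013, 0.1429]
ee_rot: [3.141, 0.0, -0.505]
force: [-0.2, -0.4, 0.1]
width: 0.0397
gripper_force: 0.0
```

Emit:
jog_arm(targets=[{"dx": 0, "dy": 0, "dz": 0, "rx": 0, "ry": 0, "rz": -0.12, "gripper": 0.55}, {"dx": 0, "dy": 0, "dz": 0, "rx": 0, "ry": 0, "rz": -0.24, "gripper": 0.55}, {"dx": 0, "dy": 0, "dz": 0, "rx": 0, "ry": 0, "rz": -0.36, "gripper": 0.55}, {"dx": 0, "dy": 0, "dz": 10, "rx": 0, "ry": 0, "rz": -0.45, "gripper": 0.55}, {"dx": 0, "dy": 0, "dz": 25, "rx": 0, "ry": 0, "rz": -0.45, "gripper": 0.55}, {"dx": 0, "dy": 0, "dz": 35, "rx": 0, "ry": 0, "rz": -0.45, "gripper": 0.55}, {"dx": 0, "dy": 0, "dz": 40, "rx": 0, "ry": 0, "rz": -0.45, "gripper": 0.55}, {"dx": 0, "dy": 0, "dz": 40, "rx": 0, "ry": 0, "rz": -0.45, "gripper": 0.55}])

```text
t: 14.88
eef_pos: [0.4916, -0.0008, 0.1018]
ee_rot: [3.141, 0.002, -0.061]
force: [-0.3, -0.3, 0.0]
width: 0.0396
gripper_force: 0.0
```

Emit:
jog_arm(targets=[{"dx": 0, "dy": 0, "dz": 12, "rx": 0, "ry": 0, "rz": 0, "gripper": 0.55}, {"dx": 0, "dy": 0, "dz": 26, "rx": 0, "ry": 0, "rz": 0, "gripper": 0.55}, {"dx": 0, "dy": 0, "dz": 38, "rx": 0, "ry": 0, "rz": 0, "gripper": 0.55}, {"dx": 0, "dy": 0, "dz": 42, "rx": 0, "ry": 0, "rz": 0, "gripper": 0.55}, {"dx": 3, "dy": 0, "dz": 42, "rx": 0, "ry": 0, "rz": 0, "gripper": 0.55}, {"dx": 6, "dy": 0, "dz": 42, "rx": 0, "ry": 0, "rz": 0, "gripper": 0.55}, {"dx": 9, "dy": 0, "dz": 42, "rx": 0, "ry": 0, "rz": 0, "gripper": 0.55}, {"dx": 11, "dy": 0, "dz": 42, "rx": 0, "ry": 0, "rz": 0, "gripper": 0.55}])

```text
t: 15.55
eef_pos: [0.5044, -0.0011, 0.0615]
ee_rot: [-3.141, -0.002, -0.06]
force: [-0.8, -0.4, -0.7]
width: 0.039
gripper_force: 0.0
```

Emit:
jog_arm(targets=[{"dx": 1.5, "dy": 0, "dz": 0, "rx": 0, "ry": 0, "rz": 0, "gripper": 0.55}, {"dx": 3, "dy": 0, "dz": 0, "rx": 0, "ry": 0, "rz": 0, "gripper": 0.55}, {"dx": 4.5, "dy": 0, "dz": 0, "rx": 0, "ry": 0, "rz": 0, "gripper": 0.55}, {"dx": 6, "dy": 0, "dz": 0, "rx": 0, "ry": 0, "rz": 0, "gripper": 0.55}, {"dx": 7, "dy": 0, "dz": 0, "rx": 0, "ry": 0, "rz": 0, "gripper": 0.55}, {"dx": 8, "dy": 0.1, "dz": 0, "rx": 0, "ry": 0, "rz": 0, "gripper": 0.55}, {"dx": 9, "dy": 0.2, "dz": 0, "rx": 0, "ry": 0, "rz": 0, "gripper": 0.55}, {"dx": 10, "dy": 0.3, "dz": 0, "rx": 0, "ry": 0, "rz": 0, "gripper": 0.55}])

```text
t: 16.22
eef_pos: [0.5111, -0.0024, 0.0602]
ee_rot: [3.141, 0.004, -0.06]
force: [-8.9, 5.3, 5.1]
width: 0.0396
gripper_force: 4.3
```

Emit:
jog_arm(targets=[{"dx": 1, "dy": 0, "dz": 0, "rx": 0, "ry": 0, "rz": 0, "gripper": 0.55}, {"dx": 2, "dy": 0.1, "dz": 0, "rx": 0, "ry": 0, "rz": 0, "gripper": 0.55}, {"dx": 3, "dy": 0.2, "dz": 0, "rx": 0, "ry": 0, "rz": 0, "gripper": 0.55}, {"dx": 4, "dy": 0.2, "dz": 0, "rx": 0, "ry": 0, "rz": 0, "gripper": 0.55}, {"dx": 5, "dy": 0.3, "dz": 0, "rx": 0, "ry": 0, "rz": 0, "gripper": 0.55}, {"dx": 5.5, "dy": 0.3, "dz": 0, "rx": 0, "ry": 0, "rz": 0, "gripper": 0.55}, {"dx": 6, "dy": 0.3, "dz": 0, "rx": 0, "ry": 0, "rz": 0, "gripper": 0.55}, {"dx": 6.5, "dy": 0.3, "dz": 0, "rx": 0, "ry": 0, "rz": 0, "gripper": 0.55}])

```text
t: 16.88
eef_pos: [0.5196, -0.003, 0.0604]
ee_rot: [3.142, 0.0, -0.06]
force: [-3.1, 1.5, -0.9]
width: 0.0394
gripper_force: 1.2
```

Emit:
jog_arm(targets=[{"dx": 0.3, "dy": 0, "dz": 0, "rx": 0, "ry": 0, "rz": 0, "gripper": 0.55}, {"dx": 0.6, "dy": 0, "dz": 0, "rx": 0, "ry": 0, "rz": 0, "gripper": 0.55}, {"dx": 0.9, "dy": 0, "dz": 0, "rx": 0, "ry": 0, "rz": 0, "gripper": 0.55}, {"dx": 1.2, "dy": 0, "dz": 0, "rx": 0, "ry": 0, "rz": 0, "gripper": 0.55}, {"dx": 1.5, "dy": 0, "dz": 0, "rx": 0, "ry": 0, "rz": 0, "gripper": 0.55}, {"dx": 1.7, "dy": 0, "dz": 0, "rx": 0, "ry": 0, "rz": 0, "gripper": 0.55}, {"dx": 1.9, "dy": 0, "dz": 0, "rx": 0, "ry": 0, "rz": 0, "gripper": 0.55}, {"dx": 2, "dy": 0, "dz": 0, "rx": 0, "ry": 0, "rz": 0, "gripper": 0.55}])

```text
t: 17.55
eef_pos: [0.5216, -0.0031, 0.0606]
ee_rot: [3.142, -0.0, -0.06]
force: [-1.7, 0.9, -0.4]
width: 0.0392
gripper_force: 1.0
```

Emit:
jog_arm(targets=[{"dx": 0.2, "dy": 0, "dz": 0, "rx": 0, "ry": 0, "rz": 0, "gripper": 0.55}, {"dx": 0.4, "dy": 0, "dz": 0, "rx": 0, "ry": 0, "rz": 0, "gripper": 0.55}, {"dx": 0.6, "dy": 0, "dz": 0, "rx": 0, "ry": 0, "rz": 0, "gripper": 0.55}, {"dx": 0.8, "dy": 0, "dz": 0, "rx": 0, "ry": 0, "rz": 0, "gripper": 0.55}, {"dx": 1.0, "dy": 0, "dz": 0, "rx": 0, "ry": 0, "rz": 0, "gripper": 0.55}, {"dx": 1.2, "dy": 0, "dz": 0, "rx": 0, "ry": 0, "rz": 0, "gripper": 0.55}, {"dx": 1.3, "dy": 0, "dz": 0, "rx": 0, "ry": 0, "rz": 0, "gripper": 0.55}, {"dx": 1.3, "dy": 0, "dz": 0, "rx": 0, "ry": 0, "rz": 0, "gripper": 0.55}])

```text
t: 18.22
eef_pos: [0.5229, -0.0032, 0.0606]
ee_rot: [-3.142, -0.0, -0.06]
force: [-2.1, 1.3, -1.6]
width: 0.0396
gripper_force: 1.0
```

Emit:
jog_arm(targets=[{"dx": 0.2, "dy": 0, "dz": 0, "rx": 0, "ry": 0, "rz": 0, "gripper": 0.55}, {"dx": 0.4, "dy": 0, "dz": 0, "rx": 0, "ry": 0, "rz": 0, "gripper": 0.55}, {"dx": 0.6, "dy": 0, "dz": 0, "rx": 0, "ry": 0, "rz": 0, "gripper": 0.55}, {"dx": 0.8, "dy": 0, "dz": 0, "rx": 0, "ry": 0, "rz": 0, "gripper": 0.55}, {"dx": 1.0, "dy": 0, "dz": 0, "rx": 0, "ry": 0, "rz": 0, "gripper": 0.55}, {"dx": 1.2, "dy": 0, "dz": 0, "rx": 0, "ry": 0, "rz": 0, "gripper": 0.55}, {"dx": 1.3, "dy": 0, "dz": 0, "rx": 0, "ry": 0, "rz": 0, "gripper": 0.55}, {"dx": 1.4, "dy": 0, "dz": 0, "rx": 0, "ry": 0, "rz": 0, "gripper": 0.55}])

```text
t: 18.88
eef_pos: [0.5243, -0.0032, 0.0606]
ee_rot: [-3.142, 0.0, -0.06]
force: [-2.7, 0.9, -0.2]
width: 0.0395
gripper_force: 1.2
```

Emit:
jog_arm(targets=[{"dx": 0.2, "dy": 0, "dz": 0, "rx": 0, "ry": 0, "rz": 0, "gripper": 0.55}, {"dx": 0.4, "dy": 0, "dz": 0, "rx": 0, "ry": 0, "rz": 0, "gripper": 0.55}, {"dx": 0.6, "dy": 0, "dz": 0, "rx": 0, "ry": 0, "rz": 0, "gripper": 0.55}, {"dx": 0.8, "dy": 0, "dz": 0, "rx": 0, "ry": 0, "rz": 0, "gripper": 0.55}, {"dx": 1.0, "dy": 0, "dz": 0, "rx": 0, "ry": 0, "rz": 0, "gripper": 0.55}, {"dx": 1.2, "dy": 0, "dz": 0, "rx": 0, "ry": 0, "rz": 0, "gripper": 0.55}, {"dx": 1.3, "dy": 0, "dz": 0, "rx": 0, "ry": 0, "rz": 0, "gripper": 0.55}, {"dx": 1.4, "dy": 0, "dz": 0, "rx": 0, "ry": 0, "rz": 0, "gripper": 0.55}])

```text
t: 19.55
eef_pos: [0.5257, -0.0033, 0.0606]
ee_rot: [-3.142, 0.0, -0.06]
force: [-2.1, 0.7, 0.2]
width: 0.0392
gripper_force: 1.2
```

Emit:
jog_arm(targets=[{"dx": 0.2, "dy": 0, "dz": 0, "rx": 0, "ry": 0, "rz": 0, "gripper": 0.55}, {"dx": 0.4, "dy": 0, "dz": 0, "rx": 0, "ry": 0, "rz": 0, "gripper": 0.55}, {"dx": 0.6, "dy": 0, "dz": 0, "rx": 0, "ry": 0, "rz": 0, "gripper": 0.55}, {"dx": 0.8, "dy": 0, "dz": 0, "rx": 0, "ry": 0, "rz": 0, "gripper": 0.55}, {"dx": 1.0, "dy": 0, "dz": 0, "rx": 0, "ry": 0, "rz": 0, "gripper": 0.55}, {"dx": 1.2, "dy": 0, "dz": 0, "rx": 0, "ry": 0, "rz": 0, "gripper": 0.55}, {"dx": 1.4, "dy": 0, "dz": 0, "rx": 0, "ry": 0, "rz": 0, "gripper": 0.55}, {"dx": 1.5, "dy": 0, "dz": 0, "rx": 0, "ry": 0, "rz": 0, "gripper": 0.55}])

```text
t: 20.22
eef_pos: [0.5271, -0.0034, 0.0605]
ee_rot: [3.142, 0.0, -0.06]
force: [-2.9, 0.0, -1.2]
width: 0.0394
gripper_force: 1.6
```

Emit:
jog_arm(targets=[{"dx": 0.2, "dy": 0, "dz": 0, "rx": 0, "ry": 0, "rz": 0, "gripper": 0.55}, {"dx": 0.4, "dy": 0, "dz": 0, "rx": 0, "ry": 0, "rz": 0, "gripper": 0.55}, {"dx": 0.6, "dy": 0, "dz": 0, "rx": 0, "ry": 0, "rz": 0, "gripper": 0.55}, {"dx": 0.8, "dy": 0, "dz": 0, "rx": 0, "ry": 0, "rz": 0, "gripper": 0.55}, {"dx": 1.0, "dy": 0, "dz": 0, "rx": 0, "ry": 0, "rz": 0, "gripper": 0.55}, {"dx": 1.2, "dy": 0, "dz": 0, "rx": 0, "ry": 0, "rz": 0, "gripper": 0.55}, {"dx": 1.2, "dy": 0, "dz": 0, "rx": 0, "ry": 0, "rz": 0, "gripper": 0.55}, {"dx": 1.2, "dy": 0, "dz": 0, "rx": 0, "ry": 0, "rz": 0, "gripper": 0.55}])

```text
t: 20.88
eef_pos: [0.5284, -0.0035, 0.0605]
ee_rot: [-3.142, -0.0, -0.06]
force: [-3.5, -0.4, 0.0]
width: 0.0396
gripper_force: 1.4
```

```bash
python3 fr.py
```

```text
21.2833 [ 0.52845 -0.0035   0.06058] [-2.82  0.77 -0.59  1.31] [0.49 0.3  0.41 0.04]
```

Emit:
jog_arm(targets=[{"dx": 0.2, "dy": 0, "dz": 0, "rx": 0, "ry": 0, "rz": 0, "gripper": 0.55}, {"dx": 0.4, "dy": 0, "dz": 0, "rx": 0, "ry": 0, "rz": 0, "gripper": 0.55}, {"dx": 0.6, "dy": 0, "dz": 0, "rx": 0, "ry": 0, "rz": 0, "gripper": 0.55}, {"dx": 0.8, "dy": 0, "dz": 0, "rx": 0, "ry": 0, "rz": 0, "gripper": 0.55}, {"dx": 1.0, "dy": 0, "dz": 0, "rx": 0, "ry": 0, "rz": 0, "gripper": 0.55}, {"dx": 1.2, "dy": 0, "dz": 0, "rx": 0, "ry": 0, "rz": 0, "gripper": 0.55}, {"dx": 1.4, "dy": 0, "dz": 0, "rx": 0, "ry": 0, "rz": 0, "gripper": 0.55}, {"dx": 1.5, "dy": 0, "dz": 0, "rx": 0, "ry": 0, "rz": 0, "gripper": 0.55}])

```text
t: 21.95
eef_pos: [0.5294, -0.0036, 0.0605]
ee_rot: [3.141, 0.001, -0.06]
force: [-5.5, 1.6, 1.8]
width: 0.0393
gripper_force: 2.8
```

Emit:
jog_arm(targets=[{"dx": 0.2, "dy": 0, "dz": 0, "rx": 0, "ry": 0, "rz": 0, "gripper": 0.55}, {"dx": 0.4, "dy": 0, "dz": 0, "rx": 0, "ry": 0, "rz": 0, "gripper": 0.55}, {"dx": 0.6, "dy": 0, "dz": 0, "rx": 0, "ry": 0, "rz": 0, "gripper": 0.55}, {"dx": 0.7, "dy": 0, "dz": 0, "rx": 0, "ry": 0, "rz": 0, "gripper": 0.55}, {"dx": 0.7, "dy": 0, "dz": 0, "rx": 0, "ry": 0, "rz": 0, "gripper": 0.55}, {"dx": 0.7, "dy": 0, "dz": 0, "rx": 0, "ry": 0, "rz": 0, "gripper": 0.55}, {"dx": 0.7, "dy": 0, "dz": 0, "rx": 0, "ry": 0, "rz": 0, "gripper": 0.55}, {"dx": 0.7, "dy": 0, "dz": 0, "rx": 0, "ry": 0, "rz": 0, "gripper": 0.55}])

```text
t: 22.62
eef_pos: [0.5295, -0.0037, 0.0605]
ee_rot: [3.141, 0.002, -0.06]
force: [-7.5, 2.8, 3.6]
width: 0.039
gripper_force: 3.9
```

Emit:
jog_arm(targets=[{"dx": 0.2, "dy": 0, "dz": 0, "rx": 0, "ry": 0, "rz": 0, "gripper": 0.55}, {"dx": 0.4, "dy": 0, "dz": 0, "rx": 0, "ry": 0, "rz": 0, "gripper": 0.55}, {"dx": 0.6, "dy": 0, "dz": 0, "rx": 0, "ry": 0, "rz": 0, "gripper": 0.55}, {"dx": 0.8, "dy": 0, "dz": 0, "rx": 0, "ry": 0, "rz": 0, "gripper": 0.55}, {"dx": 0.9, "dy": 0, "dz": 0, "rx": 0, "ry": 0, "rz": 0, "gripper": 0.55}, {"dx": 0.9, "dy": 0, "dz": 0, "rx": 0, "ry": 0, "rz": 0, "gripper": 0.55}, {"dx": 0.9, "dy": 0, "dz": 0, "rx": 0, "ry": 0, "rz": 0, "gripper": 0.55}, {"dx": 0.9, "dy": 0, "dz": 0, "rx": 0, "ry": 0, "rz": 0, "gripper": 0.55}])

```text
t: 23.28
eef_pos: [0.5296, -0.0038, 0.0604]
ee_rot: [3.141, 0.003, -0.06]
force: [-12.0, 4.9, 7.0]
width: 0.0396
gripper_force: 5.5
```

```bash
python3 fr.py
```

```text
23.6833 [ 0.52961 -0.00376  0.06046] [-10.56   4.39   7.15   5.46] [0.24 0.49 0.33 0.  ]
```

Pressed on the side bar at about 11 N, while also bearing lightly on the end bar. I back off.

Emit:
jog_arm(targets=[{"dx": -0.7, "dy": 0, "dz": 0, "rx": 0, "ry": 0, "rz": 0, "gripper": 0.55}, {"dx": -1.5, "dy": 0, "dz": 0, "rx": 0, "ry": 0, "rz": 0, "gripper": 0.55}, {"dx": -3, "dy": 0, "dz": 0, "rx": 0, "ry": 0, "rz": 0, "gripper": 0.55}, {"dx": -8, "dy": 0, "dz": 0, "rx": 0, "ry": 0, "rz": 0, "gripper": 0.55}, {"dx": -18, "dy": 0, "dz": 0, "rx": 0, "ry": 0, "rz": 0, "gripper": 0.55}, {"dx": -30, "dy": 0, "dz": -10, "rx": 0, "ry": 0, "rz": 0, "gripper": 0.55}, {"dx": -35, "dy": 0, "dz": -35, "rx": 0, "ry": 0, "rz": 0, "gripper": 0.55}, {"dx": -35, "dy": 0, "dz": -65, "rx": 0, "ry": 0, "rz": 0, "gripper": 0.55}])

```text
t: 24.35
eef_pos: [0.4937, -0.0021, 0.1248]
ee_rot: [3.14, 0.004, -0.06]
force: [0.7, -0.3, 0.4]
width: 0.0396
gripper_force: 0.0
```

Emit:
jog_arm(targets=[{"dx": 0, "dy": 0, "dz": -30, "rx": 0, "ry": 0, "rz": 0, "gripper": 0.55}, {"dx": 0, "dy": 0, "dz": -60, "rx": 0, "ry": 0, "rz": 0, "gripper": 0.55}, {"dx": 0, "dy": -30, "dz": -90, "rx": 0, "ry": 0, "rz": 0, "gripper": 0.55}, {"dx": 0, "dy": -65, "dz": -100, "rx": 0, "ry": 0, "rz": 0, "gripper": 0.55}, {"dx": 0, "dy": -100, "dz": -100, "rx": 0, "ry": 0, "rz": 0, "gripper": 0.55}, {"dx": 0, "dy": -120, "dz": -100, "rx": 0, "ry": 0, "rz": 0, "gripper": 0.55}, {"dx": 0, "dy": -120, "dz": -100, "rx": 0, "ry": 0, "rz": 0, "gripper": 0.55}, {"dx": 0, "dy": -120, "dz": -100, "rx": 0, "ry": 0, "rz": 0, "gripper": 0.55}])

```text
t: 25.02
eef_pos: [0.5033, 0.1192, 0.2256]
ee_rot: [-3.141, -0.001, -0.058]
force: [-0.0, 0.7, -0.4]
width: 0.0396
gripper_force: 0.0
```

Run:
```python
from station import arm
from h import *
s=arm.get_state();print(s["t"],s["eef_pos"],s["force"],s["qd"].round(3))
f=arm.grab_frame("scene");np.savez("pics/scene3.npz",**f);f=load("pics/scene3.npz");th=-.06
j=np.array([.01,-.07]); c=[.592+j[0]*np.cos(th)-j[1]*np.sin(th),.068+j[0]*np.sin(th)+j[1]*np.cos(th)]
cv2.imwrite("pics/o4.png",ortho(f,c,th,680,540,.045,3000))
```

```text
25.0167 [0.50331952 0.11923398 0.22560374] [-0.03768334  0.72275747 -0.40221726] [-0.029 -0.004 -0.011 -0.    -0.005  0.012]
```

View pics/o4.png

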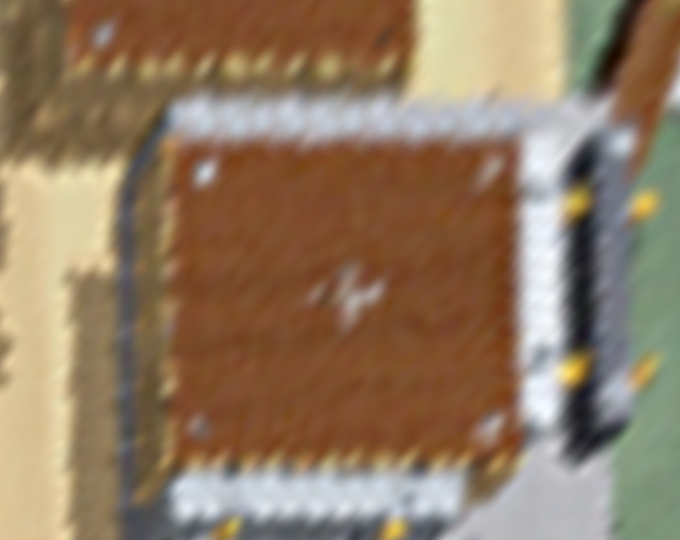

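The panel (columns 168–520, rows 140–465) lies flat, square and flush against both bars, and the arm is clear. I hand it in.

```bash
python3 -c "
from station import arm
print(arm.job_done())"
```

```text
the job is handed in; nothing more can be done
None
```

I slid the top panel onto the bed and pressed it home at about 11.5 N on the end bar, then about 11 N on the side bar. It lies flat and flush against both, the lower panels look undisturbed, and the job is handed in at about 25 s; no verdict came back.

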